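# Make up two polishing kits

### The arm

A 6-joint arm with a two-finger parallel gripper is mounted at the origin on the work surface. World frame = base frame: x ahead of the robot, y to its left, z up, the work surface at z = 0. Lengths are in m, angles in rad, forces in N, time in s.
With the tool pointing down it reaches from about 0.375 to 0.9 m from the base axis. Payload 3.1 kg.
Tool frame: the origin (TCP) lies midway between the tips of the shut fingers; the grasp point (between the pads) lies 19 mm behind it; z points along the fingers, y is the line along which they close (so a half turn about z gives the same grasp; the last joint's range is limited). The gripper opens to 85 mm and grips with 20 to 120 N. Pads are 22 mm wide; open, the fingers measure 114 mm over their backs; the gripper's body (76 mm by 85 mm) begins 54 mm behind the grasp point. The pads swing forward as they close: fully open they stand 13 mm farther back than shut.
Start: joints at [-1.389, 0.527, 1.433, -0, 1.181, -0.178], TCP at [0.221, -0.585, 0.231] pointing down, gripper open.
Joint ranges: [-3.08, 3.08], [-0.75, 2.2], [0.22, 2.44], [-1.43, 4.57], [0, 2.65], [-2.85, 2.85]. Speed limits (rad/s): [2.79, 2.79, 3.14, 3.14, 3.14, 3.14].

### API

Orientations are given as a unit quaternion [x, y, z, w].
In Python, from station import manip gives the robot as it stands. The module is installed in compiled form; this text tells all that it offers.
- The arm moves only by the tool apply_moves, never from a script. Its arguments are lists of equal length, an entry for each row: "claw": the gripper's target within -1 to 1 (fully open at 1, half-way at 0, shut at -1); "travel": the shift along the tool's x, y, z scaled (see below), a list of three; "turn": the turn, a rotation vector about the tool's x, y, z scaled (see below), a list of three. In form: {"claw": [claw, ...], "travel": [[dx, dy, dz], ...], "turn": [[rx, ry, rz], ...]}. A call has 1 to 5 rows; each row is the pose to reach, as a shift and turn from the pose commanded when the call began, along the tool's axes at that moment, turning the shorter way round; what a row does not reach only later rows make up. The controller multiplies each number of a shift by 800 mm and each number of a turn by 180 degrees. A row lasts 1/12 s, in which the tool goes at most 41.7 mm and 7.16 degrees, less where a joint would pass 70% of its speed; a pose out of reach is approached as far as the arm can. A call with a number of a shift or a turn outside -1 to 1 is refused whole. A call with a gripper value outside its range is refused whole. The fingers move at their own pace and stop on an object; "newtons" is the grip in N (left out, the last holds). Time passes only in rows, so rows that repeat a pose let the fingers close. It gives the time, the measured TCP pose, the force, the opening and the grip force at its end, in the units of the state.
- manip.sense(): the state, without advancing time (a new reading comes with each control period).
- manip.snapshot(name): name is "side" or "top"; returns a dict with "pixels" (420x560x3 uint8, red, green, blue), "depth" (420x560 float32, m along the optical axis (not along the pixel's ray), 0 where there is no reading), "intrinsics" (3x3 intrinsics, pixels), "R" (3x3) and "t" (3): a world point X has camera coordinates R X + t. Camera axes: x right, y down, z forward; pixel columns grow to the right and rows downward; lengths in m; the calibration is good to about 2 mm. A picture is of the moment at which its call begins.
- manip.sign_off(): hands the job in; it is judged then, once.
The state is a dict: "t": time; "q": joint angles; "qd": joint speeds; "tau": joint torques, N m; "tcp_pos": TCP position; "tool_rot": TCP orientation; "force": force on the tool from outside, world axes, zero at the start; "ft_torque": the same for the moment, N m; "finger_gap": opening from 0.0 (shut) to 1.0 (fully open); "gripper_force": force on a finger pad.
Only numpy, scipy, OpenCV 4.12 (cv2) and the standard library are available. Lean on these libraries where they do the work, as an engineer would, in place of code of your own. Each camera call takes 0.05 s, during which the arm holds its last target. There are 200 camera calls.

### The job

Make up the two polishing kits from the stock on the bench. The yellow tray gets the cutting kit: the black bristle wheel, the red-brown compound bar and the steel spindle; the blue tray gets the finishing kit: the white cotton wheel and the green compound bar. Each piece goes flat on the floor of the pocket shaped for it (wheel in the large square, bar lying along the long one, spindle upright in the small square; the blue tray's small pocket stays empty); leave the tub, the bangle and the steel block where they are.

Things in the scene. Friction and masses are not known exactly. Their poses are not given: they have to be found in the camera images.
- cotton_wheel_mid (a point): White cotton polishing wheel, a disc 56 mm in diameter and 40 mm thick, 0.12 kg. The point is its centre, 20 mm above its underside. It lies flat with its axis (z) upright. Grip it about 8 mm above this point, so that the fingertips stay above the pocket's edge.
- bristle_wheel_mid (a point): Black bristle polishing wheel with a small wood-brown hub, a disc 56 mm in diameter and 40 mm thick, 0.12 kg. The point is its centre, 20 mm above its underside. It lies flat with its axis (z) upright. Grip it about 8 mm above this point, so that the fingertips stay above the pocket's edge.
- brown_bar_mid (a point): Red-brown polishing-compound bar, a block 84 mm long (its x axis), 34 mm wide (its y axis) and 40 mm high (z), 0.2 kg. The point is its centre. Grip it across its 34 mm width. Grip it about 8 mm above this point, so that the fingertips stay above the pocket's edge.
- green_bar_mid (a point): Green polishing-compound bar, a block 84 mm long (its x axis), 34 mm wide (its y axis) and 40 mm high (z), 0.2 kg. The point is its centre. Grip it across its 34 mm width. Grip it about 8 mm above this point, so that the fingertips stay above the pocket's edge.
- spindle_mid (a point): Bright steel tapered spindle standing upright (z up): a cylinder 28 mm in diameter and 40 mm high, with a screw-threaded cone above it to 62 mm in all, 0.18 kg. The point is on its axis, 20 mm above its underside. Grip it about 8 mm above this point, so that the fingertips stay above the pocket's edge.
- yellow_tray: Yellow kit tray, fixed, 226 x 122 x 9 mm high. Origin: centre of its underside. Three pockets along its x axis, centred on y = 0, 5 mm deep, grey floors 4 mm above the underside: long bar pocket at x = -76 mm (62 in x, 110 in y), large square wheel pocket at x = +3 mm (84 x 84), small square spindle pocket at x = +79 mm (56 x 56). Neighbouring pieces stand 34 mm apart: open only part way to release.
- blue_tray: Blue kit tray, fixed, 226 x 122 x 9 mm high. Origin: centre of its underside. Three pockets along its x axis, centred on y = 0, 5 mm deep, grey floors 4 mm above the underside: long bar pocket at x = -76 mm (62 in x, 110 in y), large square wheel pocket at x = +3 mm (84 x 84), small square spindle pocket at x = +79 mm (56 x 56). Neighbouring pieces stand 34 mm apart: open only part way.
- tub: Bystander: white plastic tub of brass findings, 90 mm in diameter, 35 mm high, beyond the stock. Origin: centre of its underside.
- bangle: Bystander: plain brass bangle, 72 mm outside diameter, 12 mm high, lying flat. Origin: centre of its underside.
- bench_block: Bystander: dark steel bench block, 60 x 60 x 28 mm high. Origin: centre of its underside.
There are look-alikes about, which are no part of the job. There is more than one size of the part that bears green_bar_mid; the job needs the middle-sized.

How it is judged:
At the end, for the whole second after the job is handed in: Yellow tray: black wheel, red-brown bar, spindle. Blue tray: white wheel, green bar. Each within 17 mm (tray x and y) of its pocket's centre, on the floor (centre point 21 to 25.8 mm above the tray's underside), within 0.08 rad of upright, released, at rest (x of bristle_wheel_mid in the frame of yellow_tray between -0.014 and 0.02 m and y of bristle_wheel_mid in the frame of yellow_tray between -0.017 and 0.017 m and z of bristle_wheel_mid in the frame of yellow_tray between 0.021 and 0.0258 m and angle between each of bristle_wheel_mid, brown_bar_mid, spindle_mid, cotton_wheel_mid, green_bar_mid's own z axis and vertical below 0.08 rad and linear speed of each of bristle_wheel, brown_bar, spindle, cotton_wheel, green_bar below 0.01 m/s and angular speed of each of bristle_wheel, brown_bar, spindle, cotton_wheel, green_bar below 0.1 rad/s and x of brown_bar_mid in the frame of yellow_tray between -0.093 and -0.059 m and y of brown_bar_mid in the frame of yellow_tray between -0.017 and 0.017 m and z of brown_bar_mid in the frame of yellow_tray between 0.021 and 0.0258 m and x of spindle_mid in the frame of yellow_tray between 0.062 and 0.096 m and y of spindle_mid in the frame of yellow_tray between -0.017 and 0.017 m and z of spindle_mid in the frame of yellow_tray between 0.021 and 0.0258 m and x of cotton_wheel_mid in the frame of blue_tray between -0.014 and 0.02 m and y of cotton_wheel_mid in the frame of blue_tray between -0.017 and 0.017 m and z of cotton_wheel_mid in the frame of blue_tray between 0.021 and 0.0258 m and x of green_bar_mid in the frame of blue_tray between -0.093 and -0.059 m and y of green_bar_mid in the frame of blue_tray between -0.017 and 0.017 m and z of green_bar_mid in the frame of blue_tray between 0.021 and 0.0258 m); the robot touches nothing.
It fails at once if the tub is pushed more than 15 mm from its place (distance of tub from where it was at the start of the episode above 0.015 m).
It fails at once if the bangle is pushed more than 15 mm from its place (distance of bangle from where it was at the start of the episode above 0.015 m).
It fails at once if the steel block is pushed more than 15 mm from its place (distance of bench_block from where it was at the start of the episode above 0.015 m).
It also fails if it takes over 122 s, if anything falls off the work surface, if the arm or the gripper's body presses on something with over 40 N, if the wrist force passes 120 N, or if a joint passes its speed limit or range.

## Working session

There is one attempt and no reset: what is moved stays moved. The work goes in short steps, Python scripts to look and compute and a tool call to move; the robot and the scene stay as the last step left them, time stands still between calls to the robot, and variables do not carry over. Pictures are saved under pics/ and viewed, at most 14 in all, crops included, and the job is handed in when it is done.

Besides the shell and the picture viewer there is one more tool, called after ">>>" by a JSON object that holds its "name" and its "arguments". apply_moves: Moves the arm, as the interface text tells. Shifts and turns lie within -1 to 1; 1 stands for 800 mm of shift or 180 degrees of turn. Its arguments: {"type":"object","properties":{"claw":{"type":"array","items":{"type":"number"}},"travel":{"type":"array","items":{"type":"array","items":{"type":"number"}}},"turn":{"type":"array","items":{"type":"array","items":{"type":"number"}}},"newtons":{"type":"number"}},"required":["claw","travel","turn"]}

```bash
mkdir -p pics; cat > h.py <<'E'
import numpy as np, cv2
from station import manip
def snap(n):
    return manip.snapshot(n)
def save(s,p): cv2.imwrite('pics/'+p,cv2.cvtColor(s['pixels'],cv2.COLOR_RGB2BGR))
def ray(s,u,v,z):
    d=s['R'].T@np.linalg.inv(s['intrinsics'])@np.array([u,v,1.]); c=-s['R'].T@s['t']
    return c+d*(z-c[2])/d[2]
def cloud(s):
    v,u=np.mgrid[:420,:560]; d=s['depth']
    P=(np.stack([u,v,np.ones_like(u)],-1)@np.linalg.inv(s['intrinsics']).T)*d[...,None]
    return (P-s['t'])@s['R']
E
python3 - <<'E'
from h import *
import pickle
for n in('top','side'):
    s=snap(n);save(s,n+'0.png');pickle.dump(s,open(n+'0.pkl','wb'));print(n,-s['R'].T@s['t'],s['R'].round(2).tolist(),s['intrinsics'][0])
print(manip.sense())
E
```

```text
top [0.4591259  0.01564833 1.21548989] [[0.02, -1.0, 0.01], [-0.99, -0.02, -0.12], [0.12, -0.01, -0.99]] [451.82829568   0.         281.64741228]
side [ 0.4678713  -0.6481166   0.50747451] [[0.98, -0.19, 0.01], [-0.1, -0.56, -0.82], [0.16, 0.81, -0.57]] [387.33979608   0.         280.16835661]
{'t': 0.1, 'q': array([-1.38845684e+00,  5.28390660e-01,  1.43376455e+00, -2.65257397e-05,
        1.18143261e+00, -1.78493391e-01]), 'qd': array([-4.40164211e-04, -2.36303526e-03, -3.60944245e-03,  2.22012280e-03,
       -8.95413468e-05,  1.04328857e-03]), 'tau': array([ 1.21887933e-05, -4.43303204e+01, -1.78586662e+01, -3.17694648e-04,
        3.91903959e-03,  6.91346671e-06]), 'tcp_pos': array([ 0.22056343, -0.58409418,  0.23042382]), 'tool_rot': array([ 9.83767657e-01,  1.79444145e-01, -1.41834998e-05, -9.97555710e-04]), 'force': array([0.59135066, 0.56168954, 0.49614311]), 'ft_torque': array([-0.040144  , -0.02959069,  0.02642364]), 'gripper_force': 0.0, 'finger_gap': 1.0009480093783816}
```

View pics/top0.png

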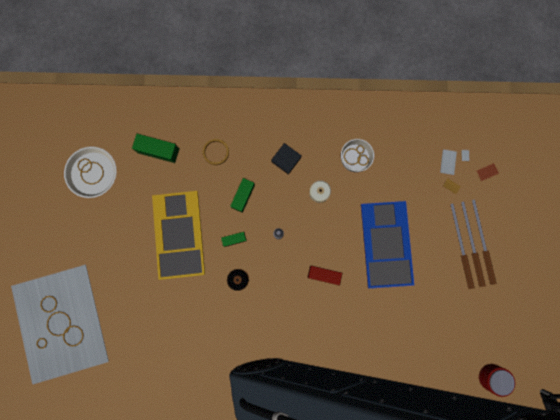

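View pics/side0.png

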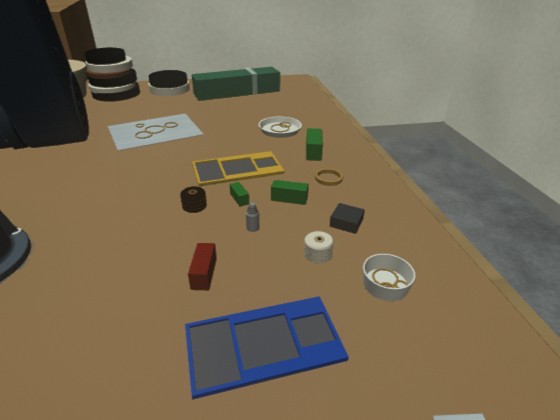

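The top view shows green bars at (155,147) large, (242,195) middle and (233,239) small. The white wheel is at (320,191), the black wheel at (238,280), the spindle at (279,233) and the red-brown bar at (325,275). The yellow tray is at (178,235), the blue tray at (387,245), the block at (286,158), the bangle at (216,152) and the tub at (357,155).
Possible look-alikes:
- **Green bar:** the large and small green bars.
- **Red-brown bar:** the red can at (498,380) and the small red piece at (487,172).
- **Wheels:** the stack of wheels at side (110,70).
- **Tub:** the dish at (91,172).

My choices are the mid green at (242,195) and the pieces next to it.

```bash
cat > m.py <<'E'
from h import *
import pickle
# seed boxes: top (u,v), side (u,v); clouds from both views, points above table around the object
S={'greenL':((155,147),(314,144)),'green':((242,195),(290,192)),'greenS':((233,239),(239,194)),'cotton':((320,191),(319,246)),'bristle':((238,280),(193,199)),
'brown':((325,275),(203,265)),'spindle':((279,233),(253,218)),'block':((286,158),(347,217)),'tub':((357,155),(388,277)),'bangle':((216,152),(329,177))}
def meas(T,D,names=S,rad=.075):
    C=[cloud(s) for s in(T,D)]
    for n in names:
        for C_,nm in zip(C,'TS'):
            P=C_; m=(P[...,2]>.008)&(P[...,2]<.12)&((T if nm=='T' else D)['depth']>0)
            k,l,st,_=cv2.connectedComponentsWithStats(m.astype(np.uint8),connectivity=4)
            u,v=S[n][nm=='S']; i=l[v-2:v+3,u-2:u+3].max()
            if i==0: print(n,nm,'none');continue
            Q=P[l==i]; h=np.percentile(Q[:,2],95); top=Q[Q[:,2]>h-.006]
            r=cv2.minAreaRect((top[:,:2]*1000).astype(np.float32)); d,e=sorted(r[1])
            b=cv2.boxPoints(r); k=np.argmax([np.linalg.norm(b[(j+1)%4]-b[j]) for j in range(4)]); w=b[(k+1)%4]-b[k]
            print(n,nm,'c',np.round(r[0],1),'size',round(e),round(d),'long dir deg',round(np.degrees(np.arctan2(w[1],w[0]))%180,1),'h',round(h*1000,1),len(top))
def tray(s,lo,hi,z=.009):
    h=cv2.cvtColor(s['pixels'],cv2.COLOR_RGB2HSV); m=cv2.inRange(h,lo,hi)
    c=max(cv2.findContours(m,0,2)[0],key=cv2.contourArea); c=cv2.convexHull(c)[:,0]
    p=np.array([ray(s,u,v,z)[:2]*1000 for u,v in c],np.float32); r=cv2.minAreaRect(p)
    P=cloud(s)[m>0]; print('tray',np.round(r[0],1),np.round(r[1]),round(r[2],1),'z',np.percentile(P[:,2],[20,50,80]).round(4)); print(cv2.boxPoints(r).round().tolist())
if __name__=='__main__':
    T,D=[pickle.load(open(n+'0.pkl','rb')) for n in('top','side')]
    meas(T,D)
    for s in(T,D): tray(s,(22,150,90),(32,255,255)); tray(s,(108,150,50),(125,255,255))
E
python3 m.py
```

```text
greenL T c [764.1 346. ] size 108 44 long dir deg 76.5 h 55.3 582
greenL S c [764.4 343.2] size 113 44 long dir deg 75.9 h 54.4 266
green T c [642.  110.9] size 83 34 long dir deg 157.9 h 43.8 342
green S c [642.  108.3] size 84 36 long dir deg 157.7 h 42.2 322
greenS T c [525.  131.3] size 62 25 long dir deg 106.1 h 33.0 206
greenS S c [525.1 129.6] size 65 26 long dir deg 105.7 h 31.9 175
cotton T c [654.8 -95.3] size 54 52 long dir deg 154.3 h 43.7 281
cotton S c [655.5 -98.2] size 55 52 long dir deg 148.8 h 42.4 439
bristle T c [419.9 117.1] size 53 52 long dir deg 130.7 h 43.8 315
bristle S c [419.  112.4] size 53 53 long dir deg 129.1 h 42.5 275
brown T c [ 434.8 -108.9] size 84 33 long dir deg 77.9 h 43.8 366
brown S c [ 434.8 -111.6] size 86 34 long dir deg 78.2 h 42.3 644
spindle T c [540.7  13.2] size 15 13 long dir deg 46.7 h 62.1 27
spindle S c [540.7   9.9] size 14 14 long dir deg 75.3 h 61.3 38
block T c [745.4  -3.6] size 61 60 long dir deg 144.2 h 31.7 415
block S c [746.  -6.] size 63 60 long dir deg 55.3 h 30.4 491
tub T c [ 763.8 -193.2] size 0 0 long dir deg 0.0 h 8.3 1
tub S none
bangle T none
bangle S none
tray [535.1 280.7] [225. 122.] 7.1 z [0.0069 0.009  0.011 ]
[[416.0, 327.0], [431.0, 206.0], [654.0, 234.0], [639.0, 355.0]]
tray [ 520.1 -277.7] [223. 121.] 4.7 z [0.0069 0.009  0.0111]
[[404.0, -227.0], [414.0, -347.0], [636.0, -329.0], [626.0, -209.0]]
tray [534.6 277.2] [226. 135.] 6.8 z [0.0086 0.0099 0.0109]
[[414.0, 331.0], [430.0, 197.0], [655.0, 223.0], [639.0, 358.0]]
tray [ 519.5 -280.6] [224. 125.] 4.7 z [0.0093 0.0101 0.0109]
[[403.0, -228.0], [413.0, -352.0], [636.0, -334.0], [626.0, -209.0]]
```

```bash
cat > p.py <<'E'
import sys
from h import *
from scipy.spatial.transform import Rotation as R
def plan(x,y,z,psi):
    s=manip.sense(); r=R.from_quat(s['tool_rot']); p=s['tcp_pos']
    g=R.from_euler('z',psi,degrees=True)*R.from_euler('x',180,degrees=True)
    d=r.inv().apply(np.array([x,y,z])/1000-p); w=(r.inv()*g).as_rotvec()
    print('tcp',(p*1000).round(1),'gap',round(s['finger_gap'],3),'F',s['gripper_force'],'t',round(s['t'],2),'mm',round(np.linalg.norm(d)*1000),'travel',(d/.8).round(4).tolist(),'turn',(w/np.pi).round(4).tolist())
if __name__=='__main__':
    a=list(map(float,sys.argv[1:]))
    plan(*a)
E
python3 - <<'E'
from h import *
import pickle
T,D=[pickle.load(open(n+'0.pkl','rb')) for n in('top','side')]
a=T['pixels'][125:300,125:420]; b=D['pixels'][150:300,150:420]
a=cv2.resize(a,None,fx=2,fy=2,interpolation=2);b=cv2.resize(b,(590,240),interpolation=2)
save({'pixels':np.vstack([a,b])},'crop.png')
for n,s,pp in(('T',T,[(176,206),(178,234),(180,263),(387,243),(390,272)]),('S',D,[(265,162),(238,167),(211,171),(267,341),(214,353)])):
    C=cloud(s); print(n,[round(float(np.median(C[v-3:v+4,u-3:u+4,2]))*1000,1) for u,v in pp])
E
python3 p.py 655 -97 150 94.65
```

```text
T [4.4, 4.2, 4.5, 4.7, 4.5]
S [5.5, 5.5, 5.4, 5.4, 5.2]
tcp [ 220.6 -584.1  230.4] gap 1.001 F 0.0 t 0.1 mm 658 travel [0.723, -0.3777, 0.1015] turn [-0.0005, -0.0005, -0.411]
```

View pics/crop.png

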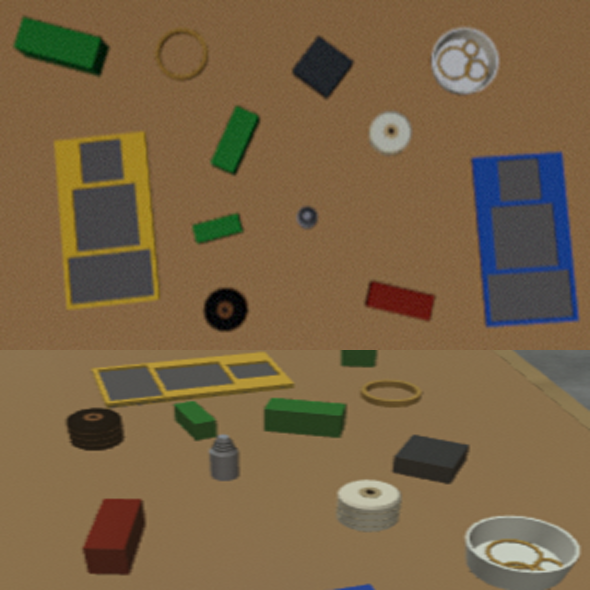

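The crop confirms the choices: the middle green bar at crop (235,140) measures 84×34×42 mm, the large 108×44 and the small 62×25. Both wheels, the red-brown bar and the spindle match their descriptions. Setting out for the white wheel.

>>> {"name": "apply_moves", "arguments": {"claw": [1,1,1,1,1], "travel": [[0.723,-0.378,0.1],[0.723,-0.378,0.1],[0.723,-0.378,0.1],[0.723,-0.378,0.1],[0.723,-0.378,0.1]], "turn": [[0,0,-0.15],[0,0,-0.15],[0,0,-0.15],[0,0,-0.15],[0,0,-0.15]], "newtons": 50}}

```text
t: 0.52
tcp_pos: [0.3589, -0.4286, 0.2054]
tool_rot: [0.914, 0.405, 0.0, -0.0]
force: [0.8, -0.2, -0.3]
finger_gap: 1.001
gripper_force: 0.0
```

```bash
python3 p.py 655 -97 150 94.65
```

```text
tcp [ 358.9 -428.6  205.4] gap 1.001 F 0.0 t 0.52 mm 448 travel [0.5557, -0.0041, 0.0694] turn [-0.0002, -0.0002, -0.2602]
```

>>> {"name": "apply_moves", "arguments": {"claw": [1,1,1,1,1], "travel": [[0.556,-0.004,0.069],[0.556,-0.004,0.069],[0.556,-0.004,0.069],[0.556,-0.004,0.069],[0.556,-0.004,0.069]], "turn": [[0,0,-0.19],[0,0,-0.19],[0,0,-0.19],[0,0,-0.19],[0,0,-0.19]]}}

```text
t: 0.93
tcp_pos: [0.4972, -0.2747, 0.1798]
tool_rot: [0.754, 0.657, -0.0, -0.0]
force: [0.8, 0.1, -0.4]
finger_gap: 0.998
gripper_force: 0.0
```

```bash
python3 p.py 655 -97 110 94.65
```

```text
tcp [ 497.2 -274.7  179.8] gap 0.998 F 0.0 t 0.93 mm 248 travel [0.2468, 0.1653, 0.0872] turn [-0.0002, -0.0002, -0.0692]
```

>>> {"name": "apply_moves", "arguments": {"claw": [1,1,1,1,1], "travel": [[0.247,0.165,0.087],[0.247,0.165,0.087],[0.247,0.165,0.087],[0.247,0.165,0.087],[0.247,0.165,0.087]], "turn": [[0,0,-0.069],[0,0,-0.069],[0,0,-0.069],[0,0,-0.069],[0,0,-0.069]]}}

```text
t: 1.35
tcp_pos: [0.6306, -0.1258, 0.1207]
tool_rot: [0.68, 0.733, -0.0, -0.0]
force: [0.5, -0.8, 0.6]
finger_gap: 1.003
gripper_force: 0.0
```

```bash
python3 p.py 655 -97 100 94.65
```

```text
tcp [ 630.6 -125.8  120.7] gap 1.003 F 0.0 t 1.35 mm 43 travel [0.0336, 0.0331, 0.0259] turn [-0.0003, -0.0001, -0.0019]
```

>>> {"name": "apply_moves", "arguments": {"claw": [1,1,1,1,1], "travel": [[0.0336,0.0331,0.026],[0.0336,0.0331,0.026],[0.0336,0.0331,0.075],[0.0336,0.0331,0.12],[0.0336,0.0331,0.14]], "turn": [[0,0,-0.002],[0,0,-0.002],[0,0,-0.002],[0,0,-0.002],[0,0,-0.002]]}}

```text
t: 1.77
tcp_pos: [0.651, -0.0977, 0.0052]
tool_rot: [0.678, 0.735, -0.002, -0.003]
force: [0.5, 1.3, -0.5]
finger_gap: 1.001
gripper_force: 0.0
```

>>> {"name": "apply_moves", "arguments": {"claw": [-1,-1,-1,-1,-1], "travel": [[0,0,0],[0,0,0],[0,0,0],[0,0,0],[0,0,0]], "turn": [[0,0,0],[0,0,0],[0,0,0],[0,0,0],[0,0,0]]}}

```text
t: 2.18
tcp_pos: [0.6552, -0.0994, 0.0115]
tool_rot: [0.678, 0.735, 0.001, 0.001]
force: [0.1, 0.2, -1.2]
finger_gap: 0.64
gripper_force: 52.8
```

```bash
python3 p.py 655 -97 100 94.65;python3 p.py 523 -279 100 94.65
```

```text
tcp [655.2 -99.4  11.5] gap 0.64 F 52.76788135059178 t 2.18 mm 89 travel [0.0029, 0.0002, -0.1106] turn [0.0009, 0.0004, -0.0]
tcp [655.2 -99.4  11.5] gap 0.64 F 52.76788135059178 t 2.18 mm 240 travel [-0.2105, -0.1826, -0.1108] turn [0.0009, 0.0004, -0.0]
```

>>> {"name": "apply_moves", "arguments": {"claw": [-1,-1,-1,-1,-1], "travel": [[0,0,-0.03],[0,0,-0.07],[0,0,-0.11],[-0.03,-0.03,-0.11],[-0.065,-0.055,-0.11]], "turn": [[0,0,0],[0,0,0],[0,0,0],[0,0,0],[0,0,0]]}}

```text
t: 2.6
tcp_pos: [0.6165, -0.1537, 0.1019]
tool_rot: [0.676, 0.737, 0.001, 0.004]
force: [-0.5, -0.7, -2.8]
finger_gap: 0.637
gripper_force: 53.5
```

>>> {"name": "apply_moves", "arguments": {"claw": [-1,-1,-1,-1,-1], "travel": [[-0.035,-0.03,0],[-0.07,-0.06,0],[-0.105,-0.09,0],[-0.135,-0.12,0],[-0.145,-0.127,0]], "turn": [[0,0,0],[0,0,0],[0,0,0],[0,0,0],[0,0,0]]}}

```text
t: 3.02
tcp_pos: [0.5198, -0.2819, 0.0989]
tool_rot: [0.679, 0.734, -0.001, 0.0]
force: [-0.2, -0.2, -1.2]
finger_gap: 0.636
gripper_force: 53.5
```

```bash
python3 p.py 523 -279 17 94.65
```

```text
tcp [ 519.8 -281.9   98.9] gap 0.636 F 53.505517481826246 t 3.02 mm 82 travel [0.0035, 0.0043, 0.1023] turn [-0.0002, 0.0006, -0.0012]
```

>>> {"name": "apply_moves", "arguments": {"claw": [-1,-1,-1,-1,-1], "travel": [[0.002,0.002,0.04],[0.002,0.002,0.08],[0.002,0.002,0.097],[0.002,0.002,0.1],[0.002,0.002,0.1]], "turn": [[0,0,0],[0,0,0],[0,0,0],[0,0,0],[0,0,0]]}}

```text
t: 3.43
tcp_pos: [0.5242, -0.276, 0.0175]
tool_rot: [0.678, 0.735, 0.0, -0.001]
force: [0.6, -0.2, -1.1]
finger_gap: 0.634
gripper_force: 53.4
```

```bash
python3 p.py 523 -279 16 94.65
```

```text
tcp [ 524.2 -276.    17.5] gap 0.634 F 53.44810622977093 t 3.43 mm 4 travel [-0.0036, -0.0018, 0.0018] turn [-0.0002, -0.0002, 0.0001]
```

>>> {"name": "apply_moves", "arguments": {"claw": [-1,0.7,0.7,0.7,0.7], "travel": [[-0.003,-0.001,0.002],[-0.003,-0.001,0.002],[-0.003,-0.001,0.002],[-0.003,-0.001,0.002],[-0.003,-0.001,0.002]], "turn": [[0,0,0],[0,0,0],[0,0,0],[0,0,0],[0,0,0]]}}

```text
t: 3.85
tcp_pos: [0.5242, -0.2792, 0.0172]
tool_rot: [0.678, 0.735, 0.0, 0.001]
force: [0.9, -0.7, 0.4]
finger_gap: 0.852
gripper_force: 0.0
```

>>> {"name": "apply_moves", "arguments": {"claw": [0.7,0.7,0.7,0.7,0.7], "travel": [[0,0,-0.02],[0,0,-0.06],[0,0,-0.1],[0,0,-0.12],[0,0,-0.12]], "turn": [[0,0,0],[0,0,0],[0,0,0],[0,0,0],[0,0,0]]}}

```text
t: 4.27
tcp_pos: [0.5262, -0.2807, 0.1169]
tool_rot: [0.678, 0.735, 0.0, 0.005]
force: [1.6, -0.3, 0.1]
finger_gap: 0.853
gripper_force: 0.0
```

```bash
python3 p.py 642 109.5 110 157.8
```

```text
tcp [ 526.2 -280.7  116.9] gap 0.853 F 0.0 t 4.27 mm 407 travel [0.4744, 0.184, 0.0068] turn [0.0008, 0.0031, -0.3507]
```

>>> {"name": "apply_moves", "arguments": {"claw": [1,1,1,1,1], "travel": [[0.047,0.018,0],[0.094,0.036,0],[0.141,0.054,0],[0.188,0.072,0],[0.237,0.091,0]], "turn": [[0,0,-0.038],[0,0,-0.076],[0,0,-0.114],[0,0,-0.152],[0,0,-0.19]]}}

```text
t: 4.68
tcp_pos: [0.5803, -0.0827, 0.1115]
tool_rot: [0.429, 0.903, -0.0, -0.001]
force: [1.2, -0.5, -0.5]
finger_gap: 1.0
gripper_force: 0.0
```

```bash
python3 p.py 642 109.5 110 157.8
```

```text
tcp [580.3 -82.7 111.5] gap 1.0 F 0.0 t 4.68 mm 202 travel [0.1377, 0.2115, 0.0019] turn [-0.0001, -0.0004, -0.1592]
```

>>> {"name": "apply_moves", "arguments": {"claw": [1,1,1,1,1], "travel": [[0.028,0.042,0.002],[0.056,0.084,0.002],[0.084,0.127,0.002],[0.112,0.17,0.002],[0.138,0.211,0.002]], "turn": [[0,0,-0.035],[0,0,-0.07],[0,0,-0.105],[0,0,-0.14],[0,0,-0.159]]}}

```text
t: 5.1
tcp_pos: [0.6425, 0.11, 0.1097]
tool_rot: [0.193, 0.981, -0.0, -0.001]
force: [0.5, 0.1, 0.3]
finger_gap: 0.999
gripper_force: 0.0
```

```bash
python3 p.py 642 109.5 10 157.8
```

```text
tcp [642.5 110.  109.7] gap 0.999 F 0.0 t 5.1 mm 100 travel [0.0002, -0.0007, 0.1247] turn [-0.0001, -0.0004, -0.0002]
```

>>> {"name": "apply_moves", "arguments": {"claw": [1,1,1,1,1], "travel": [[0,0,0.04],[0,0,0.08],[0,0,0.11],[0,0,0.124],[0,0,0.124]], "turn": [[0,0,0],[0,0,0],[0,0,0],[0,0,0],[0,0,0]]}}

```text
t: 5.52
tcp_pos: [0.6399, 0.1076, 0.0077]
tool_rot: [0.195, 0.981, -0.001, -0.004]
force: [0.2, -1.0, -0.8]
finger_gap: 0.999
gripper_force: 0.0
```

>>> {"name": "apply_moves", "arguments": {"claw": [-1,-1,-1,-1,-1], "travel": [[0,0,0],[0,0,0],[0,0,0],[0,0,0],[0,0,0]], "turn": [[0,0,0],[0,0,0],[0,0,0],[0,0,0],[0,0,0]]}}

```text
t: 5.93
tcp_pos: [0.6445, 0.1076, 0.0134]
tool_rot: [0.196, 0.981, 0.001, 0.002]
force: [1.3, 1.0, 8.3]
finger_gap: 0.387
gripper_force: 52.8
```

>>> {"name": "apply_moves", "arguments": {"claw": [-1,-1,-1,-1,-1], "travel": [[0,0,0],[0,0,0],[0,0,-0.04],[0,0,-0.08],[0,0,-0.12]], "turn": [[0,0,0],[0,0,0],[0,0,0],[0,0,0],[0,0,0]]}}

```text
t: 6.35
tcp_pos: [0.6415, 0.1074, 0.1073]
tool_rot: [0.195, 0.981, -0.0, -0.002]
force: [0.1, -0.9, -2.2]
finger_gap: 0.387
gripper_force: 51.1
```

```bash
python3 p.py 444.5 -285 105 94.65
```

```text
tcp [641.5 107.4 107.3] gap 0.387 F 51.05261564254761 t 6.35 mm 439 travel [0.0395, -0.5474, 0.0038] turn [-0.001, -0.0006, 0.349]
```

>>> {"name": "apply_moves", "arguments": {"claw": [-1,-1,-1,-1,-1], "travel": [[0.004,-0.05,0],[0.007,-0.1,0],[0.011,-0.15,0],[0.014,-0.2,0],[0.018,-0.25,0]], "turn": [[0,0,0.035],[0,0,0.07],[0,0,0.105],[0,0,0.14],[0,0,0.175]]}}

```text
t: 6.77
tcp_pos: [0.5515, -0.0728, 0.1074]
tool_rot: [0.456, 0.89, -0.0, -0.0]
force: [1.0, -0.4, -2.5]
finger_gap: 0.391
gripper_force: 51.1
```

```bash
python3 p.py 444.5 -285 105 94.65
```

```text
tcp [551.5 -72.8 107.4] gap 0.391 F 51.08899533748627 t 6.77 mm 238 travel [-0.1372, -0.2634, 0.0031] turn [-0.0001, -0.0, 0.1726]
```

>>> {"name": "apply_moves", "arguments": {"claw": [-1,-1,-1,-1,-1], "travel": [[-0.023,-0.045,0],[-0.046,-0.09,0],[-0.069,-0.135,0],[-0.092,-0.18,0],[-0.115,-0.222,0]], "turn": [[0,0,0.035],[0,0,0.07],[0,0,0.105],[0,0,0.14],[0,0,0.173]]}}

```text
t: 7.18
tcp_pos: [0.4614, -0.2518, 0.1073]
tool_rot: [0.679, 0.734, -0.0, -0.001]
force: [0.5, 0.2, -1.8]
finger_gap: 0.387
gripper_force: 51.1
```

```bash
python3 p.py 444.5 -285 18 94.65
```

```text
tcp [ 461.4 -251.8  107.3] gap 0.387 F 51.08636498451233 t 7.18 mm 97 travel [-0.0397, -0.0242, 0.1116] turn [-0.0003, -0.0002, -0.0008]
```

>>> {"name": "apply_moves", "arguments": {"claw": [-1,-1,-1,-1,-1], "travel": [[-0.04,-0.024,0],[-0.04,-0.024,0.025],[-0.04,-0.024,0.065],[-0.04,-0.024,0.095],[-0.04,-0.024,0.108]], "turn": [[0,0,0],[0,0,0],[0,0,0],[0,0,0],[0,0,0]]}}

```text
t: 7.6
tcp_pos: [0.4449, -0.2831, 0.0184]
tool_rot: [0.677, 0.736, 0.0, -0.003]
force: [-0.4, 1.1, -2.1]
finger_gap: 0.386
gripper_force: 51.0
```

```bash
python3 p.py 444.5 -285 16 94.65
```

```text
tcp [ 444.9 -283.1   18.4] gap 0.386 F 50.95466136932373 t 7.6 mm 3 travel [-0.0024, -0.0006, 0.003] turn [-0.0011, -0.0013, 0.0006]
```

>>> {"name": "apply_moves", "arguments": {"claw": [-1,-1,0.22,0.22,0.22], "travel": [[-0.002,0,0.003],[-0.002,0,0.005],[-0.002,0,0.005],[-0.002,0,0.005],[-0.002,0,0.005]], "turn": [[0,0,0],[0,0,0],[0,0,0],[0,0,0],[0,0,0]]}}

```text
t: 8.02
tcp_pos: [0.4478, -0.2862, 0.0177]
tool_rot: [0.676, 0.736, -0.0, 0.001]
force: [-0.3, -0.1, 0.3]
finger_gap: 0.609
gripper_force: 0.0
```

>>> {"name": "apply_moves", "arguments": {"claw": [0.22,0.22,0.22,0.22,0.22], "travel": [[0,0,0],[0,0,-0.02],[0,0,-0.06],[0,0,-0.1],[0,0,-0.12]], "turn": [[0,0,0],[0,0,0],[0,0,0],[0,0,0],[0,0,0]]}}

```text
t: 8.43
tcp_pos: [0.4483, -0.2867, 0.1161]
tool_rot: [0.677, 0.736, -0.0, 0.002]
force: [0.2, 0.3, -0.9]
finger_gap: 0.61
gripper_force: 0.0
```

```bash
python3 p.py 435 -110 110 78; python3 - <<'E'
from h import *
save(snap('side'),'side1.png')
E
```

```text
tcp [ 448.3 -286.7  116.1] gap 0.61 F 0.0 t 8.43 mm 177 travel [0.2216, 0.0021, 0.0068] turn [0.0012, 0.0011, 0.0936]
```

View pics/side1.png

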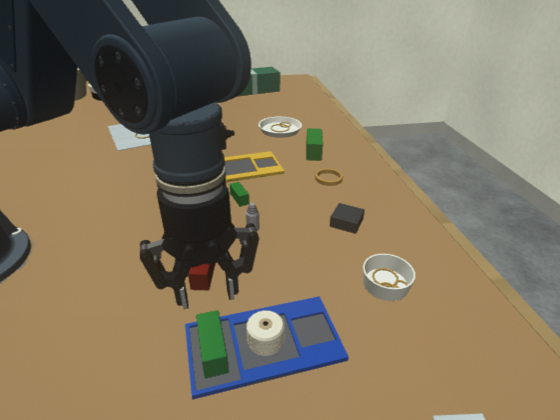

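The blue tray holds the green bar at (212,343) and the white wheel at (266,332), both in their pockets. Next is the red-brown bar.

>>> {"name": "apply_moves", "arguments": {"claw": [1,1,1,1,1], "travel": [[0.047,0,0],[0.094,0,0],[0.141,0,0],[0.188,0,0.006],[0.2216,0.002,0.006]], "turn": [[0,0,0.03],[0,0,0.06],[0,0,0.0936],[0,0,0.0936],[0,0,0.0936]]}}

```text
t: 8.9
tcp_pos: [0.4316, -0.1057, 0.1077]
tool_rot: [0.777, 0.629, -0.0, -0.002]
force: [-0.1, 0.1, 0.6]
finger_gap: 1.003
gripper_force: 0.0
```

```bash
python3 p.py 435 -110 12 78
```

```text
tcp [ 431.6 -105.7  107.7] gap 1.003 F 0.0 t 8.9 mm 96 travel [-0.0045, 0.0056, 0.1196] turn [-0.001, -0.0004, -0.0]
```

>>> {"name": "apply_moves", "arguments": {"claw": [1,1,1,1,1], "travel": [[-0.002,0.003,0.04],[-0.002,0.003,0.08],[-0.002,0.003,0.11],[-0.002,0.003,0.12],[-0.002,0.003,0.12]], "turn": [[0,0,0],[0,0,0],[0,0,0],[0,0,0],[0,0,0]]}}

```text
t: 9.32
tcp_pos: [0.4347, -0.1104, 0.0105]
tool_rot: [0.777, 0.629, -0.001, -0.002]
force: [-0.4, 0.8, 0.3]
finger_gap: 1.001
gripper_force: 0.0
```

>>> {"name": "apply_moves", "arguments": {"claw": [-1,-1,-1,-1,-1], "travel": [[0,0,0],[0,0,0],[0,0,0],[0,0,0],[0,0,0]], "turn": [[0,0,0],[0,0,0],[0,0,0],[0,0,0],[0,0,0]]}}

```text
t: 9.73
tcp_pos: [0.4364, -0.1113, 0.0134]
tool_rot: [0.777, 0.629, 0.001, 0.001]
force: [0.7, 0.5, 5.4]
finger_gap: 0.388
gripper_force: 50.4
```

>>> {"name": "apply_moves", "arguments": {"claw": [-1,-1,-1,-1,-1], "travel": [[0,0,0],[0,0,0],[0,0,-0.04],[0,0,-0.08],[0,0,-0.12]], "turn": [[0,0,0],[0,0,0],[0,0,0],[0,0,0],[0,0,0]]}}

```text
t: 10.15
tcp_pos: [0.4347, -0.1105, 0.1089]
tool_rot: [0.777, 0.629, -0.001, -0.001]
force: [0.8, 0.2, -3.2]
finger_gap: 0.385
gripper_force: 51.0
```

```bash
python3 p.py 459.6 269.5 108 97.1
```

```text
tcp [ 434.7 -110.5  108.9] gap 0.385 F 51.023662090301514 t 10.15 mm 381 travel [0.471, -0.0686, 0.0016] turn [-0.0008, -0.0004, -0.1063]
```

>>> {"name": "apply_moves", "arguments": {"claw": [-1,-1,-1,-1,-1], "travel": [[0.047,-0.007,0],[0.094,-0.014,0],[0.141,-0.021,0],[0.188,-0.028,0],[0.235,-0.034,0]], "turn": [[0,0,0],[0,0,0],[0,0,0],[0,0,0],[0,0,0]]}}

```text
t: 10.57
tcp_pos: [0.4475, 0.0802, 0.1087]
tool_rot: [0.778, 0.629, 0.0, 0.0]
force: [1.4, -0.8, -2.2]
finger_gap: 0.388
gripper_force: 51.2
```

>>> {"name": "apply_moves", "arguments": {"claw": [-1,-1,-1,-1,-1], "travel": [[0.047,-0.007,0],[0.094,-0.014,0],[0.141,-0.021,0],[0.188,-0.028,0],[0.235,-0.034,0]], "turn": [[0,0,-0.035],[0,0,-0.07],[0,0,-0.106],[0,0,-0.106],[0,0,-0.106]]}}

```text
t: 10.98
tcp_pos: [0.4597, 0.27, 0.1085]
tool_rot: [0.662, 0.75, -0.0, -0.0]
force: [0.7, -1.2, -2.4]
finger_gap: 0.39
gripper_force: 51.2
```

```bash
python3 p.py 459.6 269.5 18 97.1
```

```text
tcp [459.7 270.  108.5] gap 0.39 F 51.17662489414215 t 10.98 mm 90 travel [-0.0006, -0.0001, 0.1131] turn [-0.0002, 0.0001, 0.0]
```

>>> {"name": "apply_moves", "arguments": {"claw": [-1,-1,-1,-1,-1], "travel": [[0,0,0.04],[0,0,0.08],[0,0,0.105],[0,0,0.114],[0,0,0.115]], "turn": [[0,0,0],[0,0,0],[0,0,0],[0,0,0],[0,0,0]]}}

```text
t: 11.4
tcp_pos: [0.4581, 0.2681, 0.0172]
tool_rot: [0.662, 0.749, -0.002, -0.002]
force: [-4.3, 2.2, 13.4]
finger_gap: 0.387
gripper_force: 53.6
```

>>> {"name": "apply_moves", "arguments": {"claw": [-1,0.22,0.22,0.22,0.22], "travel": [[0,0,0.001],[0,0,0.001],[0,0,0.001],[0,0,0.001],[0,0,0.001]], "turn": [[0,0,0],[0,0,0],[0,0,0],[0,0,0],[0,0,0]]}}

```text
t: 11.82
tcp_pos: [0.4612, 0.2682, 0.0158]
tool_rot: [0.662, 0.749, 0.0, 0.0]
force: [-0.5, -0.4, -0.6]
finger_gap: 0.611
gripper_force: 0.0
```

>>> {"name": "apply_moves", "arguments": {"claw": [0.22,0.22,0.22,0.22,0.22], "travel": [[0,0,0],[0,0,-0.02],[0,0,-0.06],[0,0,-0.1],[0,0,-0.12]], "turn": [[0,0,0],[0,0,0],[0,0,0],[0,0,0],[0,0,0]]}}

```text
t: 12.23
tcp_pos: [0.4621, 0.2686, 0.1141]
tool_rot: [0.662, 0.749, 0.002, 0.001]
force: [1.7, -1.0, -0.4]
finger_gap: 0.609
gripper_force: 0.0
```

```bash
python3 p.py 419.5 114.8 112 97.1
```

```text
tcp [462.1 268.6 114.1] gap 0.609 F 0.0 t 12.23 mm 160 travel [-0.1843, -0.0765, 0.0022] turn [0.0012, -0.0002, -0.0002]
```

Now the black wheel: go above it, come down and grip.

>>> {"name": "apply_moves", "arguments": {"claw": [1,1,1,1,1], "travel": [[-0.046,-0.019,0],[-0.092,-0.038,0],[-0.138,-0.057,0],[-0.184,-0.076,0],[-0.184,-0.076,0.002]], "turn": [[0,0,0],[0,0,0],[0,0,0],[0,0,0],[0,0,0]]}}

```text
t: 12.65
tcp_pos: [0.4157, 0.1098, 0.1097]
tool_rot: [0.664, 0.747, -0.002, -0.001]
force: [-0.6, -0.4, -0.0]
finger_gap: 1.002
gripper_force: 0.0
```

```bash
python3 p.py 419.5 114.8 11 97.1
```

```text
tcp [415.7 109.8 109.7] gap 1.002 F 0.0 t 12.65 mm 99 travel [0.0057, 0.0059, 0.1234] turn [-0.0014, 0.0002, -0.0021]
```

>>> {"name": "apply_moves", "arguments": {"claw": [1,1,1,1,1], "travel": [[0.003,0.003,0.04],[0.003,0.003,0.08],[0.003,0.003,0.11],[0.003,0.003,0.123],[0.003,0.003,0.123]], "turn": [[0,0,0],[0,0,0],[0,0,0],[0,0,0],[0,0,0]]}}

```text
t: 13.07
tcp_pos: [0.4195, 0.1172, 0.0091]
tool_rot: [0.662, 0.749, -0.002, -0.002]
force: [-0.2, -0.7, 0.2]
finger_gap: 0.999
gripper_force: 0.0
```

>>> {"name": "apply_moves", "arguments": {"claw": [-1,-1,-1,-1,-1], "travel": [[0,0,0],[0,0,0],[0,0,0],[0,0,0],[0,0,0]], "turn": [[0,0,0],[0,0,0],[0,0,0],[0,0,0],[0,0,0]]}}

```text
t: 13.48
tcp_pos: [0.4213, 0.1175, 0.0126]
tool_rot: [0.662, 0.749, 0.001, 0.001]
force: [-0.3, 0.5, 7.7]
finger_gap: 0.633
gripper_force: 53.5
```

>>> {"name": "apply_moves", "arguments": {"claw": [-1,-1,-1,-1,-1], "travel": [[0,0,0],[0,0,0],[0,0,-0.04],[0,0,-0.08],[0,0,-0.12]], "turn": [[0,0,0],[0,0,0],[0,0,0],[0,0,0],[0,0,0]]}}

```text
t: 13.9
tcp_pos: [0.4198, 0.1174, 0.1082]
tool_rot: [0.662, 0.749, -0.001, -0.001]
force: [1.1, 0.2, -1.2]
finger_gap: 0.632
gripper_force: 53.8
```

```bash
python3 p.py 538 279.5 108 97.1
```

```text
tcp [419.8 117.4 108.2] gap 0.632 F 53.75239262357354 t 13.9 mm 201 travel [0.183, 0.1716, -0.0001] turn [-0.0007, -0.0001, -0.0002]
```

>>> {"name": "apply_moves", "arguments": {"claw": [-1,-1,-1,-1,-1], "travel": [[0.035,0.033,0],[0.071,0.066,0],[0.107,0.1,0],[0.143,0.134,0],[0.179,0.168,0]], "turn": [[0,0,0],[0,0,0],[0,0,0],[0,0,0],[0,0,0]]}}

```text
t: 14.32
tcp_pos: [0.5369, 0.2777, 0.1082]
tool_rot: [0.662, 0.749, 0.0, 0.0]
force: [0.4, -0.3, -2.1]
finger_gap: 0.635
gripper_force: 53.9
```

```bash
python3 p.py 538 279.5 17 97.1
```

```text
tcp [536.9 277.7 108.2] gap 0.635 F 53.896897479426116 t 14.32 mm 91 travel [0.0021, 0.0016, 0.1141] turn [0.0002, -0.0, -0.0001]
```

>>> {"name": "apply_moves", "arguments": {"claw": [-1,-1,-1,-1,-1], "travel": [[0.002,0.001,0.04],[0.002,0.001,0.08],[0.002,0.001,0.105],[0.002,0.001,0.113],[0.002,0.001,0.114]], "turn": [[0,0,0],[0,0,0],[0,0,0],[0,0,0],[0,0,0]]}}

```text
t: 14.73
tcp_pos: [0.5355, 0.2777, 0.0165]
tool_rot: [0.662, 0.749, -0.001, -0.001]
force: [-3.9, -0.3, 4.6]
finger_gap: 0.635
gripper_force: 54.9
```

>>> {"name": "apply_moves", "arguments": {"claw": [-1,0.66,0.66,0.66,0.66], "travel": [[0,0,0.001],[0,0,0.001],[0,0,0.001],[0,0,0.001],[0,0,0.001]], "turn": [[0,0,0],[0,0,0],[0,0,0],[0,0,0],[0,0,0]]}}

```text
t: 15.15
tcp_pos: [0.5373, 0.2777, 0.0158]
tool_rot: [0.662, 0.749, 0.0, 0.0]
force: [0.2, 0.2, 0.4]
finger_gap: 0.83
gripper_force: 0.0
```

>>> {"name": "apply_moves", "arguments": {"claw": [0.66,0.66,0.66,0.66,0.66], "travel": [[0,0,0],[0,0,-0.02],[0,0,-0.06],[0,0,-0.1],[0,0,-0.14]], "turn": [[0,0,0],[0,0,0],[0,0,0],[0,0,0],[0,0,0]]}}

```text
t: 15.57
tcp_pos: [0.5365, 0.2774, 0.1281]
tool_rot: [0.662, 0.749, -0.001, -0.0]
force: [0.0, 0.4, -1.2]
finger_gap: 0.83
gripper_force: 0.0
```

```bash
python3 p.py 540.7 11.5 130 97.1
```

```text
tcp [536.5 277.4 128.1] gap 0.83 F 0.0 t 15.57 mm 266 travel [-0.3306, -0.0356, -0.0023] turn [-0.0005, 0.0001, -0.0002]
```

Now the spindle.

>>> {"name": "apply_moves", "arguments": {"claw": [1,1,1,1,1], "travel": [[-0.047,-0.005,0],[-0.094,-0.01,0],[-0.141,-0.015,0],[-0.188,-0.02,0],[-0.235,-0.026,0]], "turn": [[0,0,0],[0,0,0],[0,0,0],[0,0,0],[0,0,0]]}}

```text
t: 15.98
tcp_pos: [0.5394, 0.087, 0.1276]
tool_rot: [0.662, 0.75, 0.0, 0.0]
force: [1.1, 0.6, 0.5]
finger_gap: 0.998
gripper_force: 0.0
```

>>> {"name": "apply_moves", "arguments": {"claw": [1,1,1,1,1], "travel": [[-0.04,-0.004,0],[-0.08,-0.008,0],[-0.0955,-0.0095,0],[-0.0955,-0.0095,0],[-0.0955,-0.0095,0]], "turn": [[0,0,0],[0,0,0],[0,0,0],[0,0,0],[0,0,0]]}}

```text
t: 16.4
tcp_pos: [0.5412, 0.0116, 0.1273]
tool_rot: [0.663, 0.749, 0.0, -0.0]
force: [0.0, 1.0, 0.5]
finger_gap: 1.002
gripper_force: 0.0
```

```bash
python3 p.py 540.7 11.5 11 97.1
```

```text
tcp [541.2  11.6 127.3] gap 1.002 F 0.0 t 16.4 mm 116 travel [-0.0002, -0.0006, 0.1454] turn [-0.0, -0.0002, -0.0008]
```

>>> {"name": "apply_moves", "arguments": {"claw": [1,1,1,1,1], "travel": [[0,0,0.045],[0,0,0.09],[0,0,0.13],[0,0,0.145],[0,0,0.145]], "turn": [[0,0,0],[0,0,0],[0,0,0],[0,0,0],[0,0,0]]}}

```text
t: 16.82
tcp_pos: [0.5388, 0.0138, 0.0086]
tool_rot: [0.661, 0.75, -0.002, -0.003]
force: [0.6, -0.0, -0.1]
finger_gap: 0.998
gripper_force: 0.0
```

>>> {"name": "apply_moves", "arguments": {"claw": [-1,-1,-1,-1,-1], "travel": [[0,0,0],[0,0,0],[0,0,0],[0,0,0],[0,0,0]], "turn": [[0,0,0],[0,0,0],[0,0,0],[0,0,0],[0,0,0]]}}

```text
t: 17.23
tcp_pos: [0.5424, 0.0116, 0.0129]
tool_rot: [0.662, 0.749, 0.001, 0.001]
force: [-2.3, 1.1, 12.6]
finger_gap: 0.312
gripper_force: 48.3
```

>>> {"name": "apply_moves", "arguments": {"claw": [-1,-1,-1,-1,-1], "travel": [[0,0,0],[0,0,0],[0,0,-0.04],[0,0,-0.08],[0,0,-0.12]], "turn": [[0,0,0],[0,0,0],[0,0,0],[0,0,0],[0,0,0]]}}

```text
t: 17.65
tcp_pos: [0.5405, 0.0118, 0.1082]
tool_rot: [0.662, 0.749, -0.0, -0.001]
force: [0.7, -1.2, -1.8]
finger_gap: 0.313
gripper_force: 49.8
```

```bash
python3 p.py 613.4 289 108 97.1
```

```text
tcp [540.5  11.8 108.2] gap 0.313 F 49.82276625582017 t 17.65 mm 287 travel [0.3327, 0.133, 0.0002] turn [-0.0006, -0.0002, -0.0003]
```

>>> {"name": "apply_moves", "arguments": {"claw": [-1,-1,-1,-1,-1], "travel": [[0.04,0.016,0],[0.08,0.032,0],[0.12,0.048,0],[0.16,0.064,0],[0.2,0.08,0]], "turn": [[0,0,0],[0,0,0],[0,0,0],[0,0,0],[0,0,0]]}}

```text
t: 18.07
tcp_pos: [0.5851, 0.1798, 0.108]
tool_rot: [0.662, 0.749, 0.0, 0.0]
force: [0.2, -0.3, -1.4]
finger_gap: 0.311
gripper_force: 49.8
```

>>> {"name": "apply_moves", "arguments": {"claw": [-1,-1,-1,-1,-1], "travel": [[0.04,0.016,0],[0.08,0.032,0],[0.11,0.045,0],[0.1327,0.053,0],[0.1327,0.053,0]], "turn": [[0,0,0],[0,0,0],[0,0,0],[0,0,0],[0,0,0]]}}

```text
t: 18.48
tcp_pos: [0.6146, 0.2933, 0.1078]
tool_rot: [0.661, 0.75, 0.002, 0.0]
force: [0.9, 0.3, -2.4]
finger_gap: 0.309
gripper_force: 49.8
```

```bash
python3 p.py 613.4 289 17 97.1; python3 - <<'E'
from h import *
save(snap('side'),'side2.png')
E
```

```text
tcp [614.6 293.3 107.8] gap 0.309 F 49.808216103119776 t 18.48 mm 91 travel [-0.0053, -0.0025, 0.1135] turn [0.0009, -0.0006, 0.0009]
```

View pics/side2.png

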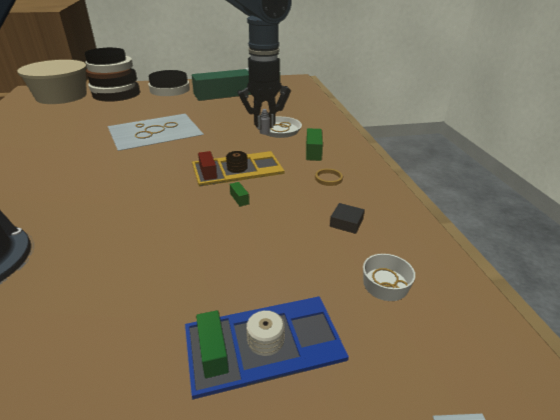

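The spindle is held above its pocket at (265,120). The red-brown bar (208,165) and the black wheel (237,161) sit in the yellow tray. Lowering now.

>>> {"name": "apply_moves", "arguments": {"claw": [-1,-1,-1,-1,-1], "travel": [[-0.002,-0.001,0.04],[-0.002,-0.001,0.08],[-0.002,-0.001,0.105],[-0.002,-0.001,0.113],[-0.002,-0.001,0.114]], "turn": [[0,0,0],[0,0,0],[0,0,0],[0,0,0],[0,0,0]]}}

```text
t: 18.95
tcp_pos: [0.6117, 0.2853, 0.0166]
tool_rot: [0.663, 0.749, -0.002, -0.001]
force: [-3.5, -1.0, 6.9]
finger_gap: 0.306
gripper_force: 51.5
```

>>> {"name": "apply_moves", "arguments": {"claw": [-1,0.1,0.1,0.1,0.1], "travel": [[0,0,0.001],[0,0,0.001],[0,0,0.001],[0,0,0.001],[0,0,0.001]], "turn": [[0,0,0],[0,0,0],[0,0,0],[0,0,0],[0,0,0]]}}

```text
t: 19.37
tcp_pos: [0.6138, 0.2868, 0.0157]
tool_rot: [0.662, 0.749, 0.0, 0.0]
force: [0.6, 0.4, -0.8]
finger_gap: 0.55
gripper_force: 0.0
```

>>> {"name": "apply_moves", "arguments": {"claw": [0.1,0.1,0.1,0.1,0.1], "travel": [[0,0,0],[0,0,-0.02],[0,0,-0.06],[0,0,-0.1],[0,0,-0.14]], "turn": [[0,0,0],[0,0,0],[0,0,0],[0,0,0],[0,0,0]]}}

```text
t: 19.78
tcp_pos: [0.6131, 0.2872, 0.1279]
tool_rot: [0.662, 0.749, -0.001, -0.0]
force: [0.3, -0.8, 0.2]
finger_gap: 0.555
gripper_force: 0.0
```

>>> {"name": "apply_moves", "arguments": {"claw": [0.1,0.1,0.1,0.1,0.1], "travel": [[-0.04,0,-0.02],[-0.08,0,-0.04],[-0.12,0,-0.06],[-0.16,0,-0.08],[-0.2,0,-0.1]], "turn": [[0,0,0],[0,0,0],[0,0,0],[0,0,0],[0,0,0]]}}

```text
t: 20.2
tcp_pos: [0.633, 0.1272, 0.2082]
tool_rot: [0.662, 0.75, -0.0, 0.0]
force: [0.5, 0.1, 0.5]
finger_gap: 0.55
gripper_force: 0.0
```

```bash
python3 - <<'E'
from h import *
import pickle
for n in('top','side'):
    s=snap(n);save(s,n+'3.png');pickle.dump(s,open(n+'3.pkl','wb'))
E
```

```text
(no output)
```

View pics/top3.png

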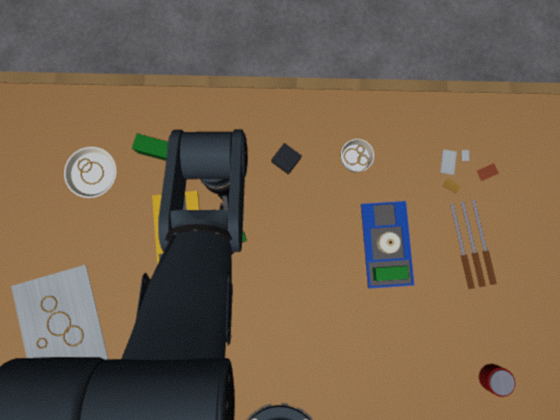

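View pics/side3.png

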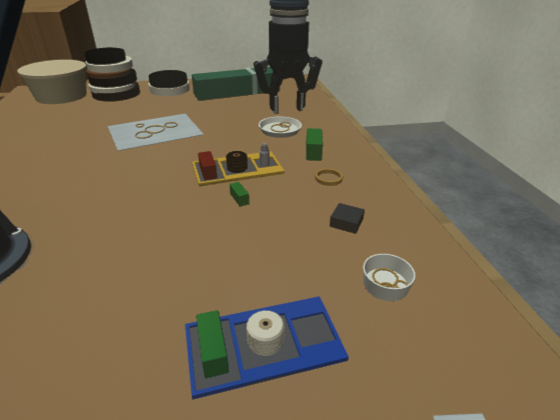

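All five pieces stand in their pockets: in the side view the spindle is at (264,156), the black wheel (237,161), the red-brown bar (208,165), the green bar (212,343) and the white wheel (266,332). A quick numerical check before handing in.

```bash
python3 - <<'E'
from h import *
import pickle
D=pickle.load(open('side3.pkl','rb'));T=pickle.load(open('top3.pkl','rb'))
def f(s,u,v,c,a,name):
    P=cloud(s); m=(P[...,2]>.022)&(P[...,2]<.1)&(s['depth']>0)
    l=cv2.connectedComponents(m.astype(np.uint8),connectivity=4)[1]; i=l[v-2:v+3,u-2:u+3].max(); Q=P[l==i]*1000
    h=np.percentile(Q[:,2],95); t=Q[Q[:,2]>h-6]; r=cv2.minAreaRect(t[:,:2].astype(np.float32)); d=np.array(r[0])-c; a=np.radians(a)
    print(name,'tray xy',(d@[np.cos(a),np.sin(a)]).round(1),(d@[-np.sin(a),np.cos(a)]).round(1),'size',np.round(r[1]),'h',h.round(1))
Y=((534.6,277.2),7.1);B=((519.5,-280.6),4.65);BT=((520.1,-277.7),4.65)
f(D,264,156,*Y,'spindle 79');f(D,237,161,*Y,'bristle 3');f(D,208,165,*Y,'brown -76')
f(D,212,343,*B,'green -76');f(D,266,332,*B,'cotton 3');f(T,391,273,*BT,'green -76');f(T,390,243,*BT,'cotton 3')
E
```

```text
spindle 79 tray xy 75.5 -4.4 size [12. 13.] h 65.5
bristle 3 tray xy -0.8 -4.0 size [56. 53.] h 46.6
brown -76 tray xy -78.8 -1.1 size [34. 86.] h 46.6
green -76 tray xy -76.1 3.9 size [34. 85.] h 46.4
cotton 3 tray xy 3.3 0.1 size [53. 55.] h 46.6
green -76 tray xy -76.9 3.6 size [34. 84.] h 48.0
cotton 3 tray xy 3.0 0.9 size [52. 55.] h 47.6
```

All are within about 5 mm of their pocket centres and at floor height (readings carry the same +2–3 mm bias seen on the table).

```bash
python3 -c "
from station import manip
print(manip.sign_off())"
```

```text
the job is handed in; nothing more can be done
None
```

Both polishing kits are in their trays and the job is handed in: all five pieces measured about 5 mm or less from their pocket centres and at floor height, and the arm never went to the tub, bangle or steel block; no verdict came back.

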